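# Stand the tipped slide box back up in its lane

### The job

One of the three slide boxes in the metal lane rack has tipped over backwards and lies on the rail. Stand it upright again on the empty yellow mark in the lane, centred and facing the same way as the two boxes beside it, and let go; do not shift or knock over those two.

Things in the scene. Friction and masses are not known exactly. Their poses are not given: they have to be found in the camera images.
- tipped_box_mid (a point): Centre of the tipped slide box: blue and white, 36 (x) x 84 (y) x 34 mm (z), 0.09 kg. y runs from foot end to top end (42 mm each way); z is level, along the lane, from blue half to white. At first the top leans back 44 degrees from upright, to the rack's +x: foot behind the lip, back on the rail 15 mm from the top. Sides free: pinch the 34 mm from above. Standing, this point is at z = 46 mm.
- rack: Fixed aluminium lane. Origin: centre of underside; x across it, away from the robot (yaw within 0.25 rad), y along it. Floor 76 (x) x 264 mm (y), top at z = 4 mm; front lip x = -28 to -32, up to z = 13; round rail 8 mm thick along y at x = 32, z = 50, end posts to z = 54 mm. Yellow marks 42 x 40 mm at x = 0, y = -100, 0, +100: one per box; the tipped box lies at the y of its own, the empty one.
- neighbour_1: A slide box of the same kind, upright on its mark, 84 mm high; loose, to be left alone. Origin: centre of its blue 84 x 36 mm side face, 17 mm from its middle; its y axis points up, its z axis level along the lane towards its middle.
- neighbour_2: The other upright slide box, described as neighbour_1.

How it is judged (in metres and radians):
At the end, for the whole second after the job is handed in: The tipped box stands on its foot end on the lane floor, upright within 10 degrees, its middle within 15 mm of the empty mark's centre across and along the lane, square to the lane within 15 degrees (angle between tipped_box_mid's own y axis and vertical below 0.175 rad and z of tipped_box_mid in the frame of rack between 0.04 and 0.052 m and x of tipped_box_mid in the frame of rack between -0.015 and 0.015 m and (y of tipped_box_mid in the frame of rack between -0.115 and -0.085 m or y of tipped_box_mid in the frame of rack between -0.015 and 0.015 m or y of tipped_box_mid in the frame of rack between 0.085 and 0.115 m) and angle between the x axis of tipped_box_mid and the x axis of rack, either way round below 0.262 rad); the robot touches nothing.
It fails at once if a neighbouring box was shifted more than 12 mm or tipped more than 10 degrees (distance of any of neighbour_1, neighbour_2 from where it was at the start of the episode above 0.012 m or angle between any of neighbour_1, neighbour_2's own y axis and vertical above 0.175 rad).
It also fails if it takes over 32 s, if anything falls off the work surface, if the arm or the gripper's body presses on something with over 40 N, if the wrist force passes 120 N, or if a joint passes its speed limit or range.

### The arm

A 6-joint arm with a two-finger parallel gripper is mounted at the origin on a cart in front of the work surface, level with it; the furniture and walls round the work are solid. World frame = base frame: x ahead of the robot, y to its left, z up, the work surface at z = 0. Lengths are in mm, angles in rad, forces in N, time in s.
With the tool pointing down it reaches from about 375 to 900 mm from the base axis. Payload 3.1 kg.
Tool frame: the origin (TCP) lies between the finger pads; the fingertips stand 14 mm ahead of it and the grasp point (between the pads) lies 5 mm behind it; z points along the fingers, y is the line along which they close (so a half turn about z gives the same grasp; the last joint's range is limited). The gripper opens to 85 mm and grips with 20 to 120 N. Pads are 22 mm wide; open, the fingers measure 114 mm over their backs; the gripper's body (76 mm by 85 mm) begins 54 mm behind the grasp point. The pads swing forward as they close: fully open they stand 13 mm farther back than shut.
Start: joints at [-1.462, 0.527, 1.433, -0, 1.181, -0.178], TCP at [177.426, -599.264, 245.31] pointing down, gripper open.
Joint ranges: [-3.08, 3.08], [-0.75, 2.2], [0.22, 2.44], [-1.43, 4.57], [0, 2.65], [-2.85, 2.85]. Speed limits (rad/s): [2.79, 2.79, 3.14, 3.14, 3.14, 3.14].

### API

Orientations are given as a unit quaternion [x, y, z, w].
In Python, from workcell import monitor, snapshot, job gives the robot as it stands. The module is installed in compiled form; this text tells all that it offers.
- The arm moves only by the tool servo_tool, never from a script. Its argument "deltas" is a list of rows, each a list of 3 entries, a list of its own where there are three numbers: the shift along the tool's x, y, z in cm, then the turn about the tool's z in degrees, then the finger opening in cm, from 0 to 8.54. In form: [[[x, y, z], turn, gripper], ...]. A call has 1 to 8 rows; each row shifts and turns the commanded pose from where the row before left it, along the tool's axes as they then stand; what a row does not reach is not made up. A row lasts 1/8 s, in which the tool goes at most 62.5 mm and 10.7 degrees, less where a joint would pass 70% of its speed; a pose out of reach is approached as far as the arm can. A call is refused whole if a number of a shift passes 6.25 or a number of a turn 10.7, either way. A call with a gripper value outside its range is refused whole. The fingers move at their own pace and stop on an object; "newtons" is the grip in N (left out, the last holds). Time passes only in rows, so rows that do not move let the fingers close. It gives the time, the measured TCP pose, the force, the opening and the grip force at its end, in the units of the state.
- monitor.observe(): the state, without advancing time (a new reading comes with each control period).
- snapshot(name): name is "scene" or "top"; returns a dict with "image" (480x640x3 uint8, blue, green, red), "camera_matrix" (3x3 intrinsics, pixels), "k1" (the pictures are not rectified: a ray, as slopes to the right and down, at radius r is drawn at 1 + k1 r^2 times it, then the intrinsics apply), "rvec" (rotation vector, rad) and "tvec" (3), from world to camera coordinates, as OpenCV has them. Camera axes: x right, y down, z forward; pixel columns grow to the right and rows downward; lengths in mm; the calibration is good to about 2 mm. A picture is of the moment at which its call begins. There is no depth.
- job.sign_off(): hands the job in; it is judged then, once.
The state is a dict: "time_s": time; "joints": joint angles; "qd": joint speeds; "effort": joint torques, N m; "tcp_pos": TCP position; "eef_rot": TCP orientation; "ft_force": force on the tool from outside, world axes, zero at the start; "moment": the same for the moment, N m; "grip_width": finger opening in mm; "grip_force": force on a finger pad.
Only numpy, scipy, OpenCV 4.12 (cv2) and the standard library are available. Lean on these libraries where they do the work, as an engineer would, in place of code of your own. Each camera call takes 0.05 s, during which the arm holds its last target. There are 200 camera calls.

## Working session

There is one attempt and no reset: what is moved stays moved. The work goes in short steps, Python scripts to look and compute and a tool call to move; the robot and the scene stay as the last step left them, time stands still between calls to the robot, and variables do not carry over. Pictures are saved under pics/ and viewed, at most 10 in all, crops included, and the job is handed in when it is done.

Besides the shell and the picture viewer there is one more tool, called after "Request:" by a JSON object that holds its "name" and its "arguments". servo_tool: Moves the arm, as the interface text tells. Its arguments: {"type":"object","properties":{"deltas":{"type":"array"},"newtons":{"type":"number"}},"required":["deltas"]}

```bash
mkdir -p pics
python3 - <<'E'
from workcell import monitor, snapshot, job
import cv2,pickle
s={}
for n in("scene","top"):
    s[n]=snapshot(n); cv2.imwrite(f"pics/{n}0.png",s[n]["image"])
    print(n,s[n]["camera_matrix"],s[n]["k1"],s[n]["rvec"],s[n]["tvec"])
pickle.dump(s,open("s0.pkl","wb"))
print(monitor.observe())
E
```

```text
scene [[624.38644075   0.         324.63624233]
 [  0.         624.38644075 242.99405563]
 [  0.           0.           1.        ]] -0.12845922371953947 [ 2.1754104   1.56227219 -0.42386308] [-326.72513821 -319.97321257 1115.64689167]
top [[588.50082637   0.         309.77056006]
 [  0.         588.50082637 234.78590387]
 [  0.           0.           1.        ]] -0.14452665782882723 [ 2.17968561 -2.24038606  0.07067837] [191.44223034 490.97917514 893.72643067]
{'time_s': 0.1, 'joints': array([-1.46151019e+00,  5.28404646e-01,  1.43378503e+00,  1.81944493e-06,
        1.18143459e+00, -1.78465950e-01]), 'qd': array([-0.00064023, -0.0033738 , -0.00119841,  0.0007593 , -0.00125656,
        0.00011849]), 'effort': array([ 1.56516599e-04, -4.43303776e+01, -1.78586161e+01, -2.25066815e-04,
        3.91069523e-03,  7.96923786e-06]), 'tcp_pos': array([ 177.35249918, -598.64985865,  244.40869225]), 'eef_rot': array([ 9.89667223e-01,  1.43379760e-01,  3.59703117e-05, -1.01516656e-03]), 'ft_force': array([ 0.3374005 , -0.34506488,  0.87416757]), 'moment': array([-0.0360524 , -0.03027011,  0.01885967]), 'grip_force': 0.0, 'grip_width': 85.51432060948675}
```

View pics/scene0.png

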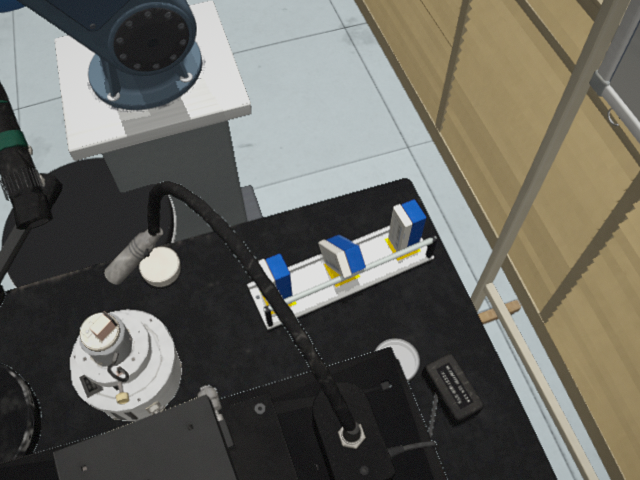

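View pics/top0.png

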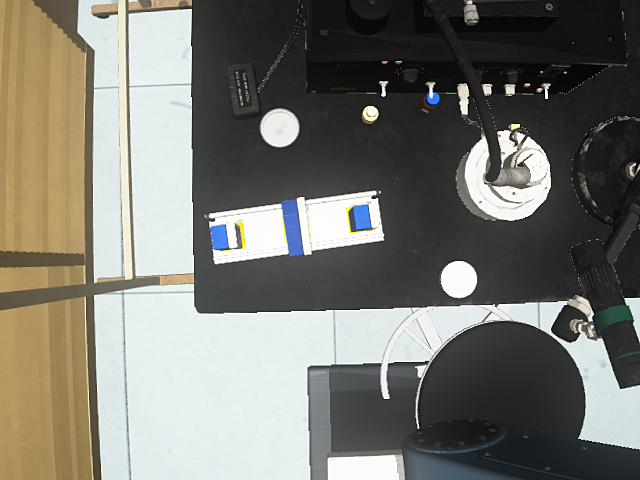

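```bash
cat > h.py <<'E'
import cv2,numpy as np,pickle
def cam(s):
    return s["camera_matrix"],np.array([s["k1"],0,0,0,0.]),np.array(s["rvec"],float),np.array(s["tvec"],float)
def proj(s,P):
    K,d,r,t=cam(s); return cv2.projectPoints(np.array(P,float).reshape(-1,1,3),r,t,K,d)[0][:,0]
def onz(s,px,z):
    K,d,r,t=cam(s); u=cv2.undistortPoints(np.array(px,float).reshape(-1,1,2),K,d)[:,0]
    R=cv2.Rodrigues(r)[0]; c=-R.T@t.ravel(); D=np.c_[u,np.ones(len(u))]@R
    return c+D*((z-c[2])/D[:,2])[:,None]
E
python3 - <<'E'
from h import *
s=pickle.load(open("s0.pkl","rb"))
c=s["top"]["image"][180:275,195:395]; cv2.imwrite("pics/topc.png",cv2.resize(c,None,fx=4,fy=4,interpolation=cv2.INTER_CUBIC))
c=s["scene"]["image"][190:335,240:445]; cv2.imwrite("pics/scc.png",cv2.resize(c,None,fx=3.9,fy=3.9,interpolation=cv2.INTER_CUBIC))
print(onz(s["top"],[[207,215],[380,190],[215,264],[384,240]],4).round(0))
E
```

```text
[[531. 336.   4.]
 [563.  67.   4.]
 [455. 325.   4.]
 [485.  63.   4.]]
```

View pics/topc.png

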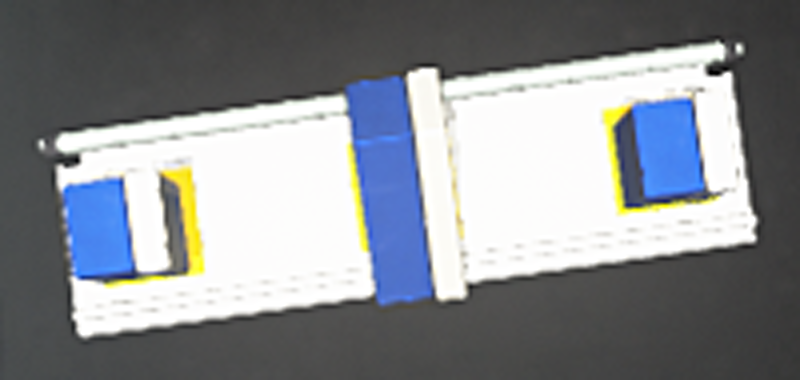

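View pics/scc.png

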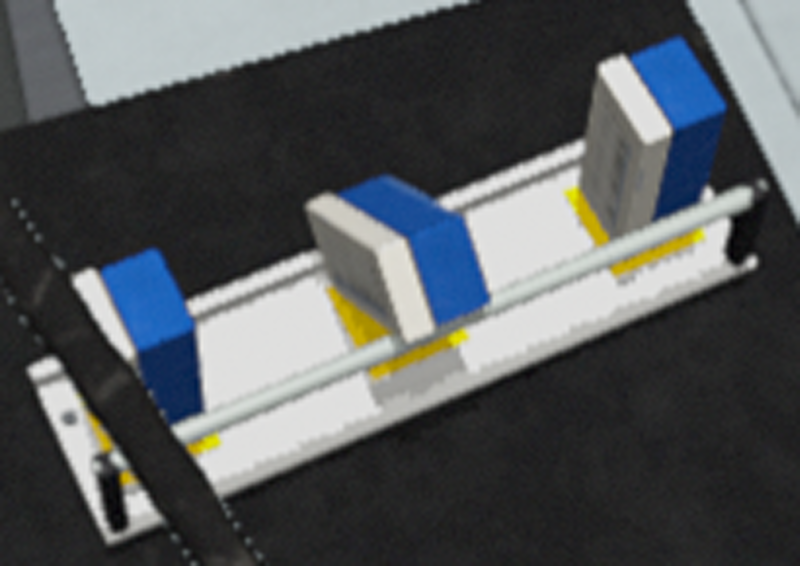

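```bash
cat > fit.py <<'E'
from h import *
from scipy.optimize import least_squares
s=pickle.load(open("s0.pkl","rb"))
T=[(-38,132,4,80,335),(-38,-132,4,756,240),(-21,80,4,203,272),(21,80,4,190,168),(21,-80,4,603,112),(-21,-80,4,620,213)]
S=[(-21,80,4,568,192),(21,80,4,620,275),(21,120,4,703,240),(21,-20,4,375,378),(21,20,4,465,338),(-21,-20,4,330,290)]
T=np.array(T,float);S=np.array(S,float)
T[:,3:]=T[:,3:]/4+[195,180]-.4; S[:,3:]=S[:,3:]/3.9+[240,190]-.4
def W(p,P): 
    c,q=np.cos(p[2]),np.sin(p[2]); P=np.array(P,float)
    return P@np.array([[c,-q,0],[q,c,0],[0,0,1]]).T+[p[0],p[1],0]
f=lambda p:np.r_[(proj(s["top"],W(p,T[:,:3]))-T[:,3:]).ravel(),(proj(s["scene"],W(p,S[:,:3]))-S[:,3:]).ravel()]
r=least_squares(f,[510,200,0.1]); p=r.x
if __name__=="__main__":
    print(p,r.fun.round(1)); np.save("rack.npy",p)
    a=np.radians(44); u=np.array([np.sin(a),0,np.cos(a)]); n=np.array([np.cos(a),0,-np.sin(a)])  # n: box back normal
    # back face passes over rail (32,50), 27mm above centre along axis
    C=np.array([32,0,50])-27*u-(18+4)*n*1
    print("box centre rack",C,"top end",C+42*u,"foot",C-42*u)
    print("world C",W(p,C),"top",W(p,C+42*u))
    for b in(-17,17):
        for k in(-42,42):
            for h in(-18,18):
                P=W(p,C+k*u+h*n+[0,b,0]); print(b,k,h,((proj(s["top"],P)[0]-[195,180])*4).round(),((proj(s["scene"],P)[0]-[240,190])*3.9).round())
E
python3 fit.py
```

```text
[5.08516339e+02 1.99248904e+02 1.10926827e-01] [-0.5  0.1 -0.1  0.2  0.7  0.2  0.3 -0.7 -0.3 -0.9 -0.8  0.7 -1.3 -0.4
 -1.2  0.7  1.4 -0.4 -0.3  0.4  1.8  0.1 -1.2 -0.6]
box centre rack [-2.58125161  0.         45.86030954] top end [26.59439995  0.         76.07258116] foot [-31.75690317   0.          15.64803793]
world C [505.95095241 198.96316071  45.86030954] top [534.94728825 202.19289014  76.07258116]
-17 -42 -18 [464. 297.] [304. 200.]
-17 -42 18 [453. 231.] [334. 289.]
-17 42 -18 [445. 130.] [375. 245.]
-17 42 18 [434.  65.] [407. 341.]
17 -42 -18 [374. 310.] [387. 167.]
17 -42 18 [366. 243.] [416. 255.]
17 42 -18 [348. 143.] [465. 208.]
17 42 18 [340.  78.] [496. 304.]
```

Run:
```python
from h import *
s=pickle.load(open("s0.pkl","rb"))
P=[[177,-599,244],[177,-599,400],[0,0,0],[400,-200,0],[400,-200,250],[400,0,250],[380,100,250]]
for n in s: print(n,proj(s[n],P).round().tolist())
for n in s:
    R=cv2.Rodrigues(np.array(s[n]["rvec"],float))[0]; print(n,-R.T@np.array(s[n]["tvec"]).ravel())
# lamp tip: match points between views by triangulation
def tri(a,b):
    M=[];u=[]
    for n,x in(("top",a),("scene",b)):
        K,d,r,t=cam(s[n]); M.append(np.c_[cv2.Rodrigues(r)[0],t.reshape(3,1)]); u.append(cv2.undistortPoints(np.array(x,float).reshape(1,1,2),K,d).reshape(2,1))
    X=cv2.triangulatePoints(M[0],M[1],u[0],u[1]); X=(X[:3]/X[3]).ravel(); return X.round(), [proj(s[n],X).round().tolist() for n in s]
print("lampend",tri((525,176),(112,275)))
print("lamp elbow",tri((494,175),(155,190)))
print("knob w",tri((458,280),(160,262)))
print("green",tri((608,315),(8,140)))
```

```text
scene [[-271.0, 148.0], [-318.0, 80.0], [146.0, 68.0], [59.0, 285.0], [-18.0, 186.0], [152.0, 139.0], [232.0, 105.0]]
top [[846.0, 430.0], [866.0, 432.0], [429.0, 542.0], [548.0, 289.0], [633.0, 298.0], [473.0, 306.0], [386.0, 327.0]]
scene [900.96207566  40.18261618 800.28298443]
top [457.89251354 197.65901436 909.79281759]
lampend (array([550., -75., 231.]), [[[111.0, 275.0]], [[524.0, 176.0]]])
lamp elbow (array([538.,  -2., 333.]), [[[155.0, 190.0]], [[494.0, 175.0]]])
knob w (array([420., -47.,  18.]), [[[160.0, 262.0]], [[458.0, 280.0]]])
green (array([ 386., -147.,  292.]), [[[11.0, 140.0]], [[611.0, 315.0]]])
```

Run:
```python
from h import *
s=pickle.load(open("s0.pkl","rb"))
# for a top pixel, project ray at different heights into scene
for a in [(485,120),(468,75),(445,25),(597,243),(590,290),(630,385),(585,305)]:
    print(a,[(z,*onz(s["top"],[a],z)[0,:2].round().astype(int).tolist(),*proj(s["scene"],onz(s["top"],[a],z))[0].round().astype(int).tolist()) for z in (0,100,200,300,400,500,600)])
c=s["top"]["image"][200:400,540:640]; d=s["scene"]["image"][60:360,0:200]
cv2.imwrite("pics/obst.png",np.hstack([cv2.resize(c,(300,600),interpolation=2),cv2.resize(d,(400,600),interpolation=2)]))
```

```text
(485, 120) [(0, 673, -108, 156, 447), (100, 649, -74, 160, 400), (200, 626, -41, 164, 341), (300, 602, -7, 171, 267), (400, 578, 26, 180, 172), (500, 555, 60, 193, 48), (600, 531, 94, 213, -113)]
(468, 75) [(0, 747, -84, 188, 499), (100, 715, -53, 191, 449), (200, 684, -22, 194, 388), (300, 652, 9, 200, 309), (400, 620, 40, 207, 208), (500, 588, 71, 218, 76), (600, 556, 102, 235, -95)]
(445, 25) [(0, 832, -52, 232, 560), (100, 790, -24, 234, 508), (200, 749, 3, 236, 443), (300, 708, 31, 240, 360), (400, 667, 58, 246, 252), (500, 626, 85, 254, 111), (600, 585, 113, 267, -73)]
(597, 243) [(0, 470, -288, 5, 345), (100, 469, -235, 11, 304), (200, 468, -181, 19, 253), (300, 466, -128, 30, 188), (400, 465, -75, 45, 106), (500, 464, -21, 67, -2), (600, 462, 32, 101, -142)]
(590, 290) [(0, 395, -273, 11, 296), (100, 402, -221, 17, 257), (200, 409, -169, 25, 209), (300, 416, -118, 36, 149), (400, 423, -66, 51, 71), (500, 430, -14, 72, -29), (600, 436, 37, 105, -159)]
(630, 385) [(0, 235, -342, -37, 222), (100, 259, -283, -30, 187), (200, 284, -224, -21, 144), (300, 308, -164, -9, 91), (400, 333, -105, 7, 23), (500, 357, -45, 31, -66), (600, 382, 14, 67, -182)]
(585, 305) [(0, 371, -263, 16, 281), (100, 381, -213, 22, 242), (200, 390, -162, 30, 195), (300, 400, -111, 41, 136), (400, 409, -61, 55, 61), (500, 419, -10, 77, -37), (600, 428, 41, 109, -165)]
```

View pics/obst.png

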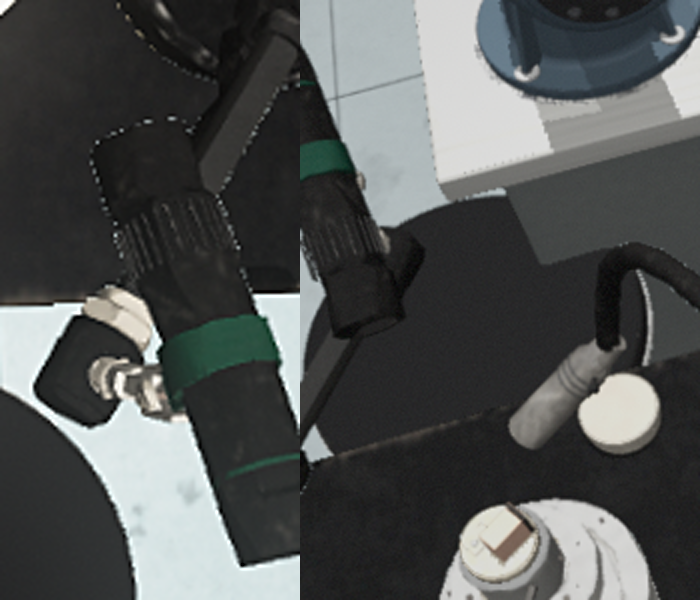

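Request:
{"name": "servo_tool", "arguments": {"deltas": [[[0,0,-6],5,6],[[0,0,-6],5.1,6],[[0,0,-6],0,6],[[0,0,-6],0,6],[[0,0,0],0,6]], "newtons": 20}}

```text
time_s: 0.72
tcp_pos: [177.7, -600.8, 491.7]
eef_rot: [0.998, 0.056, 0.0, 0.006]
ft_force: [-0.5, 0.6, -0.6]
grip_width: 59.8
grip_force: 0.0
```

Request:
{"name": "servo_tool", "arguments": {"deltas": [[[2.9,-3.8,0],0,6],[[2.9,-3.8,0],0,6],[[2.9,-3.8,0],0,6],[[2.9,-3.8,0],0,6],[[2.9,-3.8,0],0,6],[[2.9,-3.8,0],0,6]]}}

```text
time_s: 1.48
tcp_pos: [325.3, -351.4, 483.7]
eef_rot: [0.998, 0.056, -0.001, -0.001]
ft_force: [-0.1, -0.1, 0.4]
grip_width: 60.2
grip_force: 0.0
```

Request:
{"name": "servo_tool", "arguments": {"deltas": [[[2.9,-3.8,0],0,6],[[2.9,-3.8,0],0,6],[[2.9,-3.8,0],0,6],[[2.9,-3.8,0],0,6],[[2.9,-3.8,0],0,6],[[0,0,0],0,6]]}}

```text
time_s: 2.22
tcp_pos: [448.4, -145.5, 483.9]
eef_rot: [0.998, 0.058, -0.001, -0.001]
ft_force: [-0.0, 0.1, 0.0]
grip_width: 60.6
grip_force: 0.0
```

Request:
{"name": "servo_tool", "arguments": {"deltas": [[[1.56,-4.8,0],0,6],[[1.56,-4.8,0],0,6],[[1.56,-4.8,0],0,6],[[1.56,-4.8,0],0,6],[[1.56,-4.8,0],0,6],[[1.56,-4.8,0],0,6],[[1.56,-4.8,0],0,6],[[0,0,0],0,6]]}}

```text
time_s: 3.22
tcp_pos: [519.1, 199.4, 483.4]
eef_rot: [0.998, 0.058, -0.001, 0.0]
ft_force: [0.2, -0.2, 0.5]
grip_width: 60.0
grip_force: 0.0
```

Request:
{"name": "servo_tool", "arguments": {"deltas": [[[0,0,6],0,6],[[0,0,6],0,6],[[0,0,6],0,6],[[0,0,6],0,6],[[0,0,6],0,6],[[0,0,0],0,6],[[0,0,0],0,6]]}}

```text
time_s: 4.1
tcp_pos: [520.5, 196.8, 186.9]
eef_rot: [0.998, 0.055, 0.001, 0.0]
ft_force: [-0.8, 0.0, 0.4]
grip_width: 59.9
grip_force: 0.0
```

Run:
```python
from h import *
from workcell import snapshot,monitor
m=monitor.observe(); print(m["tcp_pos"],m["eef_rot"])
s={n:snapshot(n) for n in("scene","top")}
c=s["scene"]["image"][120:345,225:450]; d=s["top"]["image"][150:300,195:395]
cv2.imwrite("pics/hover.png",np.hstack([cv2.resize(c,(400,400),interpolation=2),cv2.resize(cv2.copyMakeBorder(d,25,25,0,0,0),(400,400),interpolation=2)]))
p=np.load("rack.npy");q=m["eef_rot"]
from scipy.spatial.transform import Rotation as R
print(R.from_quat(q).as_matrix().round(4))
```

```text
[520.49881575 196.84224216 186.93559316] [9.98475754e-01 5.51768984e-02 1.29528329e-03 3.45380661e-05]
[[ 9.939e-01  1.102e-01  2.600e-03]
 [ 1.102e-01 -9.939e-01  1.000e-04]
 [ 2.600e-03  2.000e-04 -1.000e+00]]
```

View pics/hover.png

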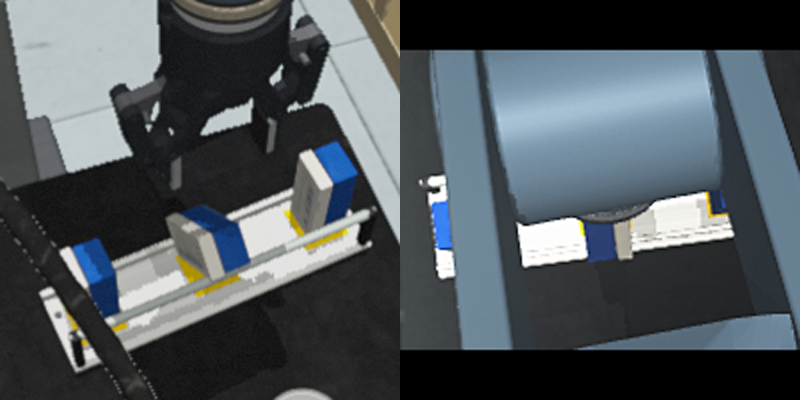

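Request:
{"name": "servo_tool", "arguments": {"deltas": [[[0,-0.38,3.5],0,6],[[0,0,3.5],0,6],[[0,0,2.5],0,6],[[0,0,2],0,6],[[0,0,1.6],0,6],[[0,0,0],0,6],[[0,0,0],0,6]]}}

```text
time_s: 5.08
tcp_pos: [519.6, 201.7, 55.5]
eef_rot: [0.998, 0.056, 0.001, -0.0]
ft_force: [0.3, 0.1, -0.2]
grip_width: 60.2
grip_force: 0.0
```

Close gently, then lift a little and look.

Request:
{"name": "servo_tool", "arguments": {"deltas": [[[0,0,0],0,4],[[0,0,0],0,3],[[0,0,0],0,3],[[0,0,0],0,3],[[0,0,0],0,3]], "newtons": 20}}

```text
time_s: 5.7
tcp_pos: [519.2, 201.5, 55.1]
eef_rot: [0.998, 0.056, 0.001, -0.0]
ft_force: [-0.6, -0.4, 5.4]
grip_width: 34.3
grip_force: 28.7
```

Request:
{"name": "servo_tool", "arguments": {"deltas": [[[0,0,-1.5],0,3],[[0,0,-2],0,3],[[0,0,-2],0,3],[[0,0,-1.5],0,3],[[0,0,0],0,3],[[0,0,0],0,3]]}}

```text
time_s: 6.45
tcp_pos: [518.2, 201.4, 123.9]
eef_rot: [0.998, 0.056, -0.001, 0.0]
ft_force: [0.0, 0.3, -1.1]
grip_width: 33.9
grip_force: 28.0
```

Run:
```python
from h import *
from workcell import snapshot,monitor
m=monitor.observe(); print(m["tcp_pos"],m["grip_width"],m["grip_force"])
s=snapshot("scene"); pickle.dump(s,open("s1.pkl","wb"))
c=s["image"][140:320,255:455]
cv2.imwrite("pics/lift.png",cv2.resize(c,None,fx=3,fy=3,interpolation=2))
```

```text
[518.16982283 201.39813619 123.94962205] 33.92290208731187 28.00107032060623
```

View pics/lift.png

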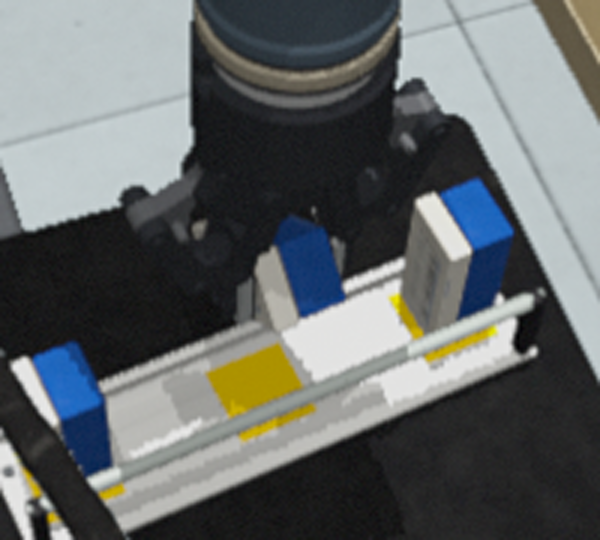

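Run:
```python
from h import *
from fit import W,p
s=pickle.load(open("s1.pkl","rb"))
G=np.array([518.2,201.4,129]); q=W([0,0,p[2]],np.eye(3))
for deg in(44,30,15,0):
    a=np.radians(deg); u=np.array([np.sin(a),0,np.cos(a)]); n=np.array([np.cos(a),0,-np.sin(a)])
    P=[G+W([0,0,p[2]],[k*u+h*n+np.array([0,b,0])])[0] for b,k,h in((17,22,18),(17,-62,18),(-17,22,18),(-17,-62,18),(17,22,-18),(-17,-62,-18))]
    print(deg,((proj(s,P)-[255,140])*3).round().tolist())
```

```text
44 [[347.0, 302.0], [280.0, 269.0], [273.0, 332.0], [213.0, 296.0], [322.0, 221.0], [188.0, 223.0]]
30 [[346.0, 290.0], [294.0, 301.0], [272.0, 320.0], [226.0, 328.0], [314.0, 209.0], [197.0, 254.0]]
15 [[343.0, 275.0], [310.0, 332.0], [269.0, 305.0], [242.0, 359.0], [306.0, 199.0], [210.0, 289.0]]
0 [[338.0, 259.0], [327.0, 358.0], [263.0, 289.0], [259.0, 387.0], [299.0, 192.0], [224.0, 323.0]]
```

Request:
{"name": "servo_tool", "arguments": {"deltas": [[[2.5,0,0],0,3],[[3.5,0,0],0,3],[[3.5,0,0],0,3],[[0,0,1.5],0,3],[[0,0,2],0,3],[[0,0,1.7],0,3],[[0,0,0],0,3]]}}

```text
time_s: 7.38
tcp_pos: [610.4, 211.7, 69.7]
eef_rot: [0.998, 0.056, -0.003, 0.0]
ft_force: [-0.2, 0.4, -1.1]
grip_width: 34.2
grip_force: 27.9
```

Request:
{"name": "servo_tool", "arguments": {"deltas": [[[-1,0,0],0,3],[[-1,0,0],0,3],[[-0.6,0,0],0,3],[[-0.6,0,0],0,3],[[-0.6,0,0],0,3],[[-0.6,0,0],0,3],[[0,0,0],0,3]]}}

```text
time_s: 8.25
tcp_pos: [574.8, 207.9, 75.2]
eef_rot: [0.998, 0.056, 0.007, -0.001]
ft_force: [7.8, 0.8, -0.3]
grip_width: 34.3
grip_force: 26.1
```

Request:
{"name": "servo_tool", "arguments": {"deltas": [[[-0.5,0,0],0,3],[[-0.5,0,0],0,3],[[-0.4,0,0],0,3],[[0,0,0],0,3]]}}

```text
time_s: 8.75
tcp_pos: [562.7, 206.6, 76.0]
eef_rot: [0.998, 0.056, 0.009, -0.001]
ft_force: [8.9, 1.2, 1.8]
grip_width: 33.7
grip_force: 25.8
```

Run:
```python
from h import *
from fit import W,p
from workcell import snapshot,monitor
m=monitor.observe(); t=m["tcp_pos"]; print(t,m["ft_force"],m["grip_width"])
print("rack",W([0,0,-p[2]],[t-[p[0],p[1],0]]))
s=snapshot("scene"); pickle.dump(s,open("s2.pkl","wb"))
c=s["image"][140:320,255:455]
cv2.imwrite("pics/rail.png",cv2.resize(c,None,fx=3,fy=3,interpolation=2))
G=t+[0,0,5]
for deg in(44,30,15,0):
    a=np.radians(deg); u=np.array([np.sin(a),0,np.cos(a)]); n=np.array([np.cos(a),0,-np.sin(a)])
    P=[G+W([0,0,p[2]],[k*u+h*n+np.array([0,b,0])])[0] for b,k,h in((17,22,18),(17,-62,18),(-17,22,18),(-17,-62,18),(17,22,-18),(-17,-62,-18))]
    print(deg,((proj(s,P)-[255,140])*3).round().tolist())
```

```text
[562.703862   206.60053399  75.98998528] [8.90521689 1.23274202 1.81474803] 33.701894133477964
rack [[54.66830361  1.3079159  75.98998528]]
44 [[388.0, 441.0], [319.0, 397.0], [317.0, 471.0], [254.0, 424.0], [364.0, 364.0], [230.0, 354.0]]
30 [[387.0, 430.0], [333.0, 428.0], [316.0, 461.0], [267.0, 455.0], [357.0, 352.0], [239.0, 383.0]]
15 [[385.0, 417.0], [349.0, 459.0], [313.0, 447.0], [283.0, 487.0], [349.0, 341.0], [251.0, 417.0]]
0 [[380.0, 401.0], [366.0, 486.0], [308.0, 432.0], [299.0, 515.0], [341.0, 334.0], [265.0, 450.0]]
```

View pics/rail.png

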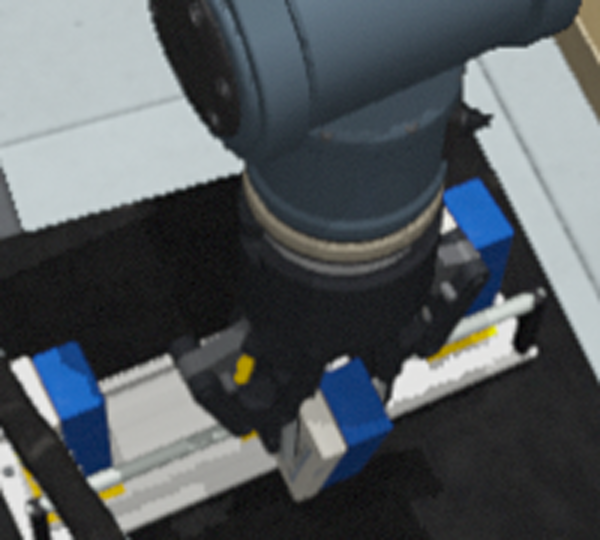

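```bash
cat > blue.py <<'E'
from h import *
def blue(s,roi):
    x0,y0,x1,y1=roi; im=s["image"][y0:y1,x0:x1].astype(int); b,g,r=im[...,0],im[...,1],im[...,2]
    m=((b-r>60)&(b>90)&(b>1.5*g)).astype(np.uint8)
    c=max(cv2.findContours(m,0,2)[0],key=cv2.contourArea)+np.array([x0,y0])
    hl=cv2.convexHull(c); return c, cv2.approxPolyDP(hl,1.3,True)[:,0]
E
python3 - <<'E'
from blue import *
from fit import W,p
for f,roi in(("s1.pkl",(330,200,385,260)),("s2.pkl",(350,250,395,310))):
    s=pickle.load(open(f,"rb")); c,a=blue(s,roi); print(f,cv2.contourArea(c),a.tolist())
    G=np.array([518.2,201.4,129]) if f=="s1.pkl" else np.array([562.7,206.6,81])
    for deg in(44,35,25,15,0):
        a=np.radians(deg); u=np.array([np.sin(a),0,np.cos(a)]); n=np.array([np.cos(a),0,-np.sin(a)])
        P=[G+W([0,0,p[2]],[k*u+h*n+np.array([0,b,0])])[0] for b,k,h in((0,22,-18),(17,22,-18),(17,22,18),(0,22,18),(17,-62,18),(0,-62,18))]
        print(deg,proj(s,P).round().astype(int).tolist())
# brightness map along back face
s=pickle.load(open("s2.pkl","rb")); im=s["image"]
for y in range(256,312,3): print(y,' '.join('%3d/%3d'%(im[y,x,0],im[y,x,2]) for x in range(345,390,4)))
E
```

```text
s1.pkl 366.0 [[362, 216], [369, 239], [355, 244], [348, 222], [349, 220]]
44 [[350, 219], [362, 214], [371, 241], [358, 246], [348, 230], [337, 234]]
35 [[348, 216], [361, 211], [371, 238], [358, 243], [351, 237], [340, 241]]
25 [[347, 213], [359, 208], [370, 235], [358, 240], [355, 244], [344, 248]]
15 [[345, 211], [357, 206], [369, 232], [357, 237], [358, 251], [347, 255]]
0 [[343, 209], [355, 204], [368, 226], [355, 231], [364, 259], [353, 264]]
s2.pkl 369.5 [[374, 260], [385, 282], [371, 288], [362, 266], [363, 264]]
44 [[364, 266], [376, 261], [384, 287], [372, 292], [361, 272], [351, 277]]
35 [[363, 264], [375, 259], [384, 285], [372, 290], [364, 279], [353, 284]]
25 [[361, 261], [373, 256], [384, 282], [372, 287], [368, 286], [357, 291]]
15 [[359, 259], [371, 254], [383, 279], [371, 284], [371, 293], [360, 298]]
0 [[357, 256], [369, 251], [382, 274], [370, 279], [377, 302], [366, 307]]
256  31/ 28  31/ 27  31/ 27  32/ 30  34/ 30  30/ 25  28/ 26  29/ 25  26/ 24  32/ 29  31/ 28  32/ 27
259  26/ 25  29/ 29  28/ 26  27/ 25  30/ 29  24/ 22 187/189  82/ 23  31/ 26  34/ 31  31/ 27  3
[... 1005 characters left out ...]

292 140/143  89/ 88  76/ 78  92/ 84 103/111 135/145  78/ 37  74/ 13  74/ 17  19/ 20  23/ 19  23/ 22
295 145/149  98/105  85/ 84 103/111 101/109  99/106  73/ 13  74/ 11  19/ 14  20/ 19  16/ 17  19/ 19
298  18/ 16  77/ 85  96/ 86 104/112 100/103  75/ 28  72/  8  36/ 20  18/ 21  15/ 17  18/ 16  25/ 24
301  21/ 21  23/ 22 103/110 102/110  99/106  49/ 12  22/ 19  23/ 20  21/ 18  19/ 21  26/ 29  22/ 23
304  17/ 17  16/ 19 102/110 101/111  28/ 29  20/ 21  18/ 16  17/ 16  19/ 17  13/ 16  20/ 23  28/ 27
307  17/ 14  22/ 21  33/ 34  18/ 19  18/ 20  22/ 23  23/ 23  18/ 19  22/ 20  20/ 21  25/ 24  22/ 23
310  30/ 27  26/ 23  23/ 21  21/ 22  23/ 24  22/ 19  15/ 14  19/ 19  25/ 24  26/ 28  22/ 23  22/ 21
```

```bash
cat > bfit.py <<'E'
from h import *
from fit import W,p
from scipy.optimize import differential_evolution
def fitbox(s,G,roi):
    x0,y0,x1,y1=roi; im=s["image"].astype(int); b,g,r=im[...,0],im[...,1],im[...,2]
    m=((b-r>35)&(b>55)&(b>1.5*g)).astype(np.uint8); k=np.zeros_like(m); k[y0:y1,x0:x1]=1; m*=k
    n,l,st,_=cv2.connectedComponentsWithStats(m); m=(l==1+st[1:,4].argmax())
    ys,xs=np.nonzero(m)
    def poly(v):
        a,dx,dz=v; u=np.array([np.sin(a),0,np.cos(a)]); n=np.array([np.cos(a),0,-np.sin(a)])
        Q=[[kk*u+h*n+np.array([dx,bb,dz]) for bb,kk,h in f] for f in(((0,22,-18),(17,22,-18),(17,22,18),(0,22,18)),((0,22,18),(17,22,18),(17,-62,18),(0,-62,18)))]
        return [proj(s,G+W([0,0,p[2]],q)) for q in Q]
    def cost(v):
        M=np.zeros(m.shape,np.uint8)
        for q in poly(v): cv2.fillConvexPoly(M,(q*16).round().astype(np.int32),1,cv2.LINE_8,4)
        return int((M.astype(bool)^m).sum())
    R=differential_evolution(cost,[(-.3,.9),(-15,15),(-20,15)],seed=1,maxiter=60)
    return np.degrees(R.x[0]),R.x[1:],R.fun,m.sum()
if __name__=="__main__":
    for f,G,roi in(("s1.pkl",[518.2,201.4,129],(330,200,385,270)),("s2.pkl",[562.7,206.6,81],(350,250,395,312))):
        print(f,fitbox(pickle.load(open(f,"rb")),np.array(G),roi))
E
python3 bfit.py
```

```text
s1.pkl (np.float64(27.895446553383966), array([-1.66603221, -8.27942715]), np.float64(93.0), np.int64(491))
s2.pkl (np.float64(16.44009803339777), array([ 5.29594348, -7.39512661]), np.float64(95.0), np.int64(544))
```

Request:
{"name": "servo_tool", "arguments": {"deltas": [[[0,0,-0.5],0,3],[[-0.2,0,-0.5],0,3],[[-0.4,0,0],0,3],[[-0.4,0,0],0,3],[[0,0,0],0,3],[[0,0,0],0,3]]}}

```text
time_s: 9.55
tcp_pos: [550.6, 205.1, 85.2]
eef_rot: [0.998, 0.056, 0.007, -0.001]
ft_force: [5.3, -0.3, 1.9]
grip_width: 34.3
grip_force: 25.5
```

Run:
```python
from bfit import *
from workcell import snapshot,monitor
m=monitor.observe(); t=m["tcp_pos"]; print(t,m["ft_force"],m["grip_width"])
print("rack",W([0,0,-p[2]],[t-[p[0],p[1],0]]))
s=snapshot("scene"); pickle.dump(s,open("s3.pkl","wb"))
print(fitbox(s,t+[0,0,5],(340,230,395,312)))
c=s["image"][200:320,310:430]
cv2.imwrite("pics/rail2.png",cv2.resize(c,None,fx=5,fy=5,interpolation=2))
```

```text
[550.62273923 205.10826326  85.2337831 ] [ 5.29332664 -0.26113028  1.9498051 ] 34.27169386295242
rack [[42.49623873  1.16219077 85.2337831 ]]
(np.float64(0.9546642669815791), array([ 5.8903353 , -8.18547506]), np.float64(116.0), np.int64(764))
```

View pics/rail2.png

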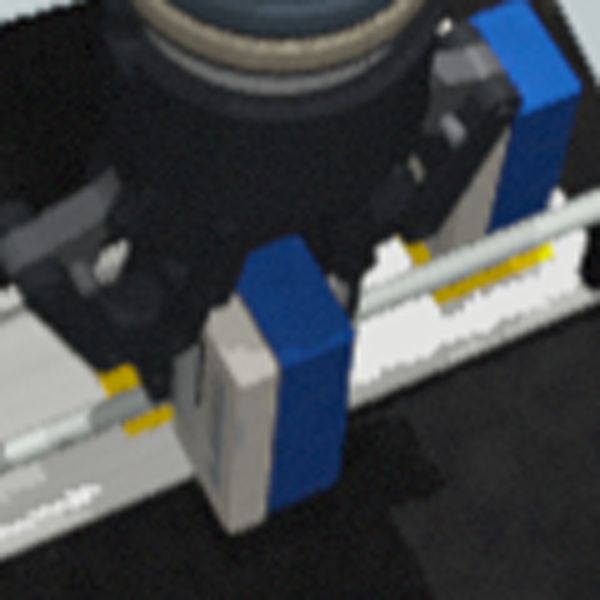

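Request:
{"name": "servo_tool", "arguments": {"deltas": [[[0.3,0,0],0,3],[[0,0,-2.5],0,3],[[0,0,-3],0,3],[[-1.5,0,0],0,3],[[-2.1,0,0],0,3],[[-2.1,0,0],0,3],[[0,0,0],0,3]]}}

```text
time_s: 10.48
tcp_pos: [487.3, 198.1, 136.2]
eef_rot: [0.998, 0.056, -0.003, 0.0]
ft_force: [0.6, 0.6, -0.4]
grip_width: 34.0
grip_force: 25.2
```

Request:
{"name": "servo_tool", "arguments": {"deltas": [[[0,0,2],0,3],[[0,0,2],0,3],[[0,0,1.5],0,3],[[0,0,0.5],0,3],[[0,0,0],0,3],[[0,0,0],0,3]]}}

```text
time_s: 11.22
tcp_pos: [492.3, 198.6, 77.8]
eef_rot: [0.998, 0.056, 0.001, -0.0]
ft_force: [0.1, -1.3, -1.4]
grip_width: 34.0
grip_force: 25.2
```

Run:
```python
from bfit import *
from workcell import snapshot,monitor
m=monitor.observe(); t=m["tcp_pos"]; print(t,m["ft_force"],m["grip_width"])
print("rack",W([0,0,-p[2]],[t-[p[0],p[1],0]]))
s=snapshot("scene"); pickle.dump(s,open("s4.pkl","wb"))
print(fitbox(s,t+[0,0,5],(315,220,375,300)))
```

```text
[492.29298397 198.57910665  77.80757583] [ 0.07405874 -1.33169058 -1.36321296] 33.986800410812066
rack [[-16.19779174   1.13023635  77.80757583]]
(np.float64(2.850647470629108), array([ 6.3223736 , -6.13896857]), np.float64(121.0), np.int64(695))
```

Request:
{"name": "servo_tool", "arguments": {"deltas": [[[0.4,0,0.3],0,3],[[0.3,0,0.2],0,3],[[0,0,0],0,3]]}}

```text
time_s: 11.65
tcp_pos: [499.2, 199.3, 72.2]
eef_rot: [0.998, 0.056, 0.0, -0.0]
ft_force: [-0.1, 0.2, -1.7]
grip_width: 34.2
grip_force: 25.2
```

Request:
{"name": "servo_tool", "arguments": {"deltas": [[[0,0,0.2],0,3],[[0,0,0.2],0,3],[[0,0,0],0,3]]}}

```text
time_s: 12.02
tcp_pos: [498.5, 199.2, 68.1]
eef_rot: [0.998, 0.056, -0.0, 0.0]
ft_force: [0.0, 0.7, -1.0]
grip_width: 34.4
grip_force: 25.2
```

Request:
{"name": "servo_tool", "arguments": {"deltas": [[[0,0,0.2],0,3],[[0,0,0],0,3]]}}

```text
time_s: 12.28
tcp_pos: [498.6, 199.2, 66.2]
eef_rot: [0.998, 0.056, -0.0, 0.0]
ft_force: [-0.0, -0.2, -1.1]
grip_width: 34.0
grip_force: 25.2
```

Request:
{"name": "servo_tool", "arguments": {"deltas": [[[0,0,0.2],0,3],[[0,0,0],0,3]]}}

```text
time_s: 12.52
tcp_pos: [498.6, 199.2, 64.2]
eef_rot: [0.998, 0.056, -0.0, 0.0]
ft_force: [-0.2, -0.5, -0.4]
grip_width: 34.1
grip_force: 25.2
```

Request:
{"name": "servo_tool", "arguments": {"deltas": [[[0,0,0.2],0,3],[[0,0,0],0,3]]}}

```text
time_s: 12.78
tcp_pos: [498.6, 199.2, 62.1]
eef_rot: [0.998, 0.056, -0.0, 0.0]
ft_force: [-0.5, 0.5, -0.8]
grip_width: 33.9
grip_force: 25.2
```

Request:
{"name": "servo_tool", "arguments": {"deltas": [[[0,0,0.2],0,3],[[0,0,0],0,3]]}}

```text
time_s: 13.02
tcp_pos: [498.7, 199.2, 60.2]
eef_rot: [0.998, 0.056, -0.0, 0.0]
ft_force: [0.5, -0.9, -1.9]
grip_width: 34.3
grip_force: 25.2
```

Request:
{"name": "servo_tool", "arguments": {"deltas": [[[0,0,0.1],0,3],[[0,0,0],0,3]]}}

```text
time_s: 13.28
tcp_pos: [498.7, 199.2, 59.3]
eef_rot: [0.998, 0.056, -0.0, 0.0]
ft_force: [-0.8, 0.3, -1.2]
grip_width: 33.9
grip_force: 25.2
```

Run:
```python
from bfit import *
from workcell import snapshot,monitor
m=monitor.observe(); t=m["tcp_pos"]
print("rack",W([0,0,-p[2]],[t-[p[0],p[1],0]]),m["ft_force"])
s=snapshot("scene"); pickle.dump(s,open("s5.pkl","wb"))
a,d,e,n=fitbox(s,t+[0,0,5],(315,220,375,310)); print(a,d,e,n,"bottom z",t[2]+5+d[1]-62)
```

```text
rack [[-9.73008137  1.05944359 59.25737782]] [-0.78129161  0.33739677 -1.24055355]
9.762887690572464 [ 6.99733529 -0.13031487] 122.0 614 bottom z 2.1270629507704655
```

Request:
{"name": "servo_tool", "arguments": {"deltas": [[[0,0,0.1],0,3],[[0,0,0.1],0,3],[[0,0,0],0,3]]}}

```text
time_s: 13.7
tcp_pos: [498.7, 199.2, 57.2]
eef_rot: [0.998, 0.056, -0.0, 0.0]
ft_force: [0.4, -0.3, -0.6]
grip_width: 34.1
grip_force: 25.2
```

Request:
{"name": "servo_tool", "arguments": {"deltas": [[[0,0,0.1],0,3],[[0,0,0.1],0,3],[[0,0,0],0,3]]}}

```text
time_s: 14.08
tcp_pos: [498.9, 199.3, 55.9]
eef_rot: [0.998, 0.056, 0.0, -0.0]
ft_force: [-0.4, -0.3, 5.1]
grip_width: 34.1
grip_force: 25.9
```

Request:
{"name": "servo_tool", "arguments": {"deltas": [[[0,0,0.1],0,3],[[0,0,0],0,3]]}}

```text
time_s: 14.32
tcp_pos: [498.9, 199.3, 55.8]
eef_rot: [0.998, 0.056, 0.0, -0.0]
ft_force: [-1.4, -0.6, 13.1]
grip_width: 34.0
grip_force: 26.9
```

Run:
```python
from bfit import *
from workcell import snapshot,monitor
m=monitor.observe(); t=m["tcp_pos"]; s=snapshot("scene"); pickle.dump(s,open("s6.pkl","wb"))
I=cv2.resize(s["image"][190:310,280:440],None,fx=5,fy=5,interpolation=2)
def dr(u,c):
    for b in(-17,17):
        P=W(p,[[x,b,z] for x,z in u]); q=((proj(s,P)-[280,190])*5+2).astype(int); cv2.polylines(I,[q],True,c,1)
dr([(-18,4),(18,4),(18,88),(-18,88)],(0,0,255))
cv2.imwrite("pics/set.png",I)
```

```text
(no output)
```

View pics/set.png

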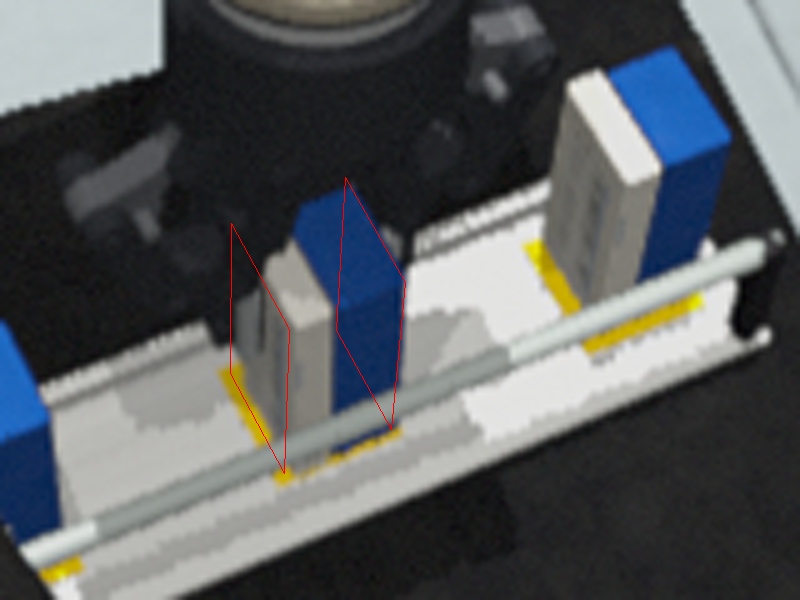

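Request:
{"name": "servo_tool", "arguments": {"deltas": [[[0,0,-0.1],0,3],[[0,0,0],0,4],[[0,0,0],0,5],[[0,0,0],0,6],[[0,0,0],0,6],[[0,0,0],0,6]]}}

```text
time_s: 15.12
tcp_pos: [498.7, 199.2, 55.2]
eef_rot: [0.998, 0.056, -0.0, 0.0]
ft_force: [-0.2, -0.8, 0.3]
grip_width: 60.1
grip_force: 0.0
```

Request:
{"name": "servo_tool", "arguments": {"deltas": [[[0,0,-1],0,6],[[0,0,-3],0,6],[[0,0,-5],0,6],[[0,0,-5],0,6],[[0,0,-5],0,6],[[0,0,0],0,6],[[0,0,0],0,6]]}}

```text
time_s: 16.0
tcp_pos: [498.1, 199.2, 245.5]
eef_rot: [0.998, 0.056, -0.0, 0.0]
ft_force: [-0.7, -0.2, -0.8]
grip_width: 60.0
grip_force: 0.0
```

Run:
```python
from bfit import *
from workcell import snapshot,monitor
m=monitor.observe(); print(m["tcp_pos"],m["ft_force"],m["grip_width"])
s=snapshot("scene"); pickle.dump(s,open("s7.pkl","wb"))
G=W(p,[[0,0,66]])[0]
a,d,e,n=fitbox(s,G,(315,180,375,300)); print("tilt",a,"offset",d,e,n)
G=W(p,[[0,100,66]])[0]; s0=pickle.load(open("s0.pkl","rb"))["scene"]
for q in(s0,s): print("ref neighbour",fitbox(q,G,(395,190,430,262)))
d=cv2.absdiff(s["image"],s0["image"]).max(2); print("neighbour diff",(d[195:265,385:430]>60).sum(),(d[250:310,255:292]>60).sum())
```

```text
[498.09621087 199.15648481 245.45086664] [-0.73220493 -0.21192631 -0.80016393] 60.030371214125296
tilt 13.287281116295512 offset [-0.58416116 -4.75688627] 111.0 564
ref neighbour (np.float64(7.102820708383456), array([-3.73674772, -0.78450011]), np.float64(126.0), np.int64(600))
ref neighbour (np.float64(7.088528746545981), array([-3.70920333, -0.77431364]), np.float64(122.0), np.int64(598))
neighbour diff 0 6
```

Run:
```python
from blue import *
from fit import W,p
s=pickle.load(open("s7.pkl","rb"))
K=s["image"].astype(int)
for y0,roi in((0,(325,180,380,300)),(100,(395,190,430,262))):
    x0,ya,x1,yb=roi; im=K[ya:yb,x0:x1]; b,r=im[...,0],im[...,2]
    v=b[(b-r>60)]; print(np.percentile(v,[5,25,50,75,95]))
    for lo,hi in((35,300),(140,300)):
        m=((b-r>35)&(b>lo)&(b<hi)&(b>1.5*im[...,1])).astype(np.uint8)
        c=max(cv2.findContours(m,0,2)[0],key=cv2.contourArea)+np.array([x0,ya]); print(lo,cv2.contourArea(c),cv2.approxPolyDP(cv2.convexHull(c),1.3,True)[:,0].tolist())
    print("exp top",proj(s,W(p,[[-18,y0,88],[-18,y0+17,88],[18,y0+17,88],[18,y0,88]])).round(1).tolist(),"foot back",proj(s,W(p,[[18,y0+17,4],[18,y0,4]])).round(1).tolist())
```

```text
[ 84.  87. 130. 134. 136.]
35 513.5 [[351, 229], [361, 249], [359, 266], [347, 271], [338, 234]]Traceback (most recent call last):
  File "<stdin>", line 10, in <module>
ValueError: max() iterable argument is empty
```

Run:
```python
from blue import *
from fit import W,p
s=pickle.load(open("s7.pkl","rb")); K=s["image"].astype(int)
for y0,roi in((0,(325,180,380,300)),(100,(395,190,430,262))):
    x0,ya,x1,yb=roi; im=K[ya:yb,x0:x1]; b,r=im[...,0],im[...,2]
    m=(b-r>35)&(b>1.5*im[...,1]); t=(b[m].max()+np.percentile(b[m],5))/2
    for lo in(35,t):
        c=max(cv2.findContours((m&(b>lo)).astype(np.uint8),0,2)[0],key=cv2.contourArea)+np.array([x0,ya]); print(y0,int(lo),cv2.contourArea(c),cv2.approxPolyDP(cv2.convexHull(c),1.3,True)[:,0].tolist())
    print("exp top",proj(s,W(p,[[-18,y0,88],[-18,y0+17,88],[18,y0+17,88],[18,y0,88]])).round().tolist(),"foot back",proj(s,W(p,[[18,y0+17,4],[18,y0,4]])).round().tolist())
```

```text
0 35 513.5 [[351, 229], [361, 249], [359, 266], [347, 271], [338, 234]]
0 110 296.5 [[351, 230], [361, 249], [348, 253], [338, 235]]
exp top [[337.0, 230.0], [349.0, 225.0], [361.0, 246.0], [349.0, 251.0]] foot back [[358.0, 275.0], [347.0, 280.0]]
100 35 544.0 [[414, 199], [426, 217], [418, 241], [408, 245], [401, 204]]
100 139 284.5 [[411, 200], [416, 202], [425, 216], [415, 222], [411, 220], [402, 205]]
exp top [[403.0, 204.0], [414.0, 199.0], [426.0, 219.0], [416.0, 224.0]] foot back [[418.0, 250.0], [408.0, 254.0]]
```

```bash
python3 -c "
from workcell import job
print(job.sign_off())"
```

```text
the job is handed in; nothing more can be done
None
```

The tipped box is standing upright on the empty middle mark, within about 7 mm of centre by the camera and facing the same way as the two boxes beside it. Those two did not visibly move, the gripper is clear, and the job was handed in at about 16 s with no verdict returned.

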